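Stack the two trays on the four-post parts rack

ROBOT

A 6-joint arm with a two-finger parallel gripper is mounted at the origin on a cart in front of the work surface, level with it; the furniture and walls round the work are solid. World frame = base frame: x ahead of the robot, y to its left, z up, the work surface at z = 0. Lengths are in m, angles in rad, forces in N, time in s.
With the tool pointing down it reaches from about 0.3 to 0.775 m from the base axis. Payload 14.6 kg.
Tool frame: the origin (TCP) lies at the very end of the fingers, on their centre line; the grasp point (between the pads) lies 19 mm behind it; z points along the fingers, y is the line along which they close (so a half turn about z gives the same grasp; the last joint's range is limited). The gripper opens to 94 mm and grips with 3 to 60 N. Pads are 16 mm wide; open, the fingers measure 119 mm over their backs; the gripper's body (75 mm by 177 mm) begins 78 mm behind the grasp point.
Start: joints at [-1.265, 0.3, 1.521, -0, 1.321, -0.067], TCP at [0.2, -0.512, 0.205] pointing down, gripper open.
Joint ranges: [-3.03, 3.03], [-0.79, 2.21], [0.23, 2.52], [-1.04, 4.18], [0, 3.07], [-2.55, 2.55]. Speed limits (rad/s): [2.22, 2.22, 2.57, 3.14, 3.14, 3.14].

INTERFACE

Orientations are given as [roll, pitch, yaw] about the fixed x, y, z axes, in that order (R = Rz(yaw) Ry(pitch) Rx(roll)).
In Python, from station import * gives the robot as it stands.
- The arm moves only by the tool jog_arm, never from a script. Its argument "rows" is a list of rows, each a list of 3 entries, a list of its own where there are three numbers: the shift along the tool's x, y, z in m, then the turn about the tool's z in degrees, then the finger opening in m, from 0 to 0.094. A call has 1 to 12 rows; each row shifts and turns the commanded pose from where the row before left it, along the tool's axes as they then stand; what a row does not reach is not made up. A row lasts 1/12 s, in which the tool goes at most 41.7 mm and 7.16 degrees, less where a joint would pass 70% of its speed; a pose out of reach is approached as far as the arm can. A call is refused whole if a number of a shift passes 0.0417 or a number of a turn 7.16, either way. A call with a gripper value outside its range is refused whole. The fingers move at their own pace and stop on an object; "squeeze" is the grip in N (left out, the last holds). Time passes only in rows, so rows that do not move let the fingers close. It gives the time, the measured TCP pose, the force, the opening and the grip force at its end, in the units of the state.
- get_obs(): the state, without advancing time (a new reading comes with each control period).
- camera(name): name is "scene" or "top" or "wrist"; returns a dict with "image" (400x640x3 uint8, red, green, blue), "range_z" (400x640 float32, m along the optical axis (not along the pixel's ray), 0 where there is no reading), "K" (3x3 intrinsics, pixels), "k1" (the pictures are not rectified: a ray, as slopes to the right and down, at radius r is drawn at 1 + k1 r^2 times it, then the intrinsics apply), "world_from_camera" (4x4, takes a point from camera to world coordinates); the wrist camera has in their place "T_tool_cam" (4x4, takes a point from camera to tool coordinates, whose origin is the TCP and whose axes are the flange's). Camera axes: x right, y up, looking along -z (the intrinsics and any distortion apply to the point x, -y, -z); pixel columns grow to the right and rows downward; lengths in m; the calibration is good to about 2 mm. A picture is of the moment at which its call begins: read the wrist's pose just before it.
- hand_in(): hands the job in; it is judged then, once.
Trained networks look in a picture, given as the dict that the camera call returned (one of the last four; its "shot" number tells which), for a name from the list of things; names that differ only in an ending like _2 or _b are one class to them, and where a whole thing is asked for, a point or a joint stands for the part that bears it (a point fixed in the world has none). Each returns a list of dicts, best first, with "p" (0 to 1); they miss things now and then, are a little off and sometimes report something else, mostly with a low value. They report only what shows in the picture. A call takes as long as a camera call.
- search_frame(label, picture): "at" ([column, row] as shares, 0 to 1, of the picture: columns of its width, rows of its height, amid what is visible of it).
- spot_point(label, picture): "at" ([column, row] as shares, 0 to 1, of the picture: columns of its width, rows of its height: a listed point, or the origin of a listed thing).
The state is a dict: "time_s": time; "qpos": joint angles; "joint_vel": joint speeds; "tau": joint torques, N m; "ee_pos": TCP position; "eef_rot": TCP orientation; "force": force on the tool from outside, world axes, zero at the start; "moment": the same for the moment, N m; "grip_width": finger opening in m; "grip_force": force on a finger pad.
Only numpy, scipy, OpenCV 4.12 (cv2) and the standard library are available. Lean on these libraries where they do the work, as an engineer would, in place of code of your own. Each camera call takes 0.05 s, during which the arm holds its last target. There are 200 camera calls.

TASK

Build up the parts rack: fit the blue tray first, fully down on the lower collars, then the yellow tray fully down on the shoulders above it, with every corner hole over its own post and both trays level. Lower each tray down the posts rather than letting it drop, then let go; leave the other things on the bench where they are.

Things in the scene. Friction and masses are not known exactly. Their poses are not given: they have to be found in the camera images.
- rack: grey rack base fixed to the bench: plate 190 mm (x) x 150 mm (y), 11 mm high, with four stepped metal posts at x = +-75, y = +-55 mm, 140 mm high. Origin on the bench under its centre; z up. Each post: 30 mm dia collar up to z = 35 mm, 18 mm dia post to a shoulder at z = 115 mm (edge bevelled 2 mm), then 8 mm dia spigot with tapered tip
- rack_lower_seat (a point): point on the rack's centre line level with the tops of the lower collars, 35 mm above the bench: the blue tray's underside rests at this height (its handle point then 88 mm above the bench)
- rack_upper_seat (a point): point on the rack's centre line level with the upper shoulders, 115 mm above the bench: the yellow tray's underside rests at this height (its handle point then 168 mm above the bench)
- blue_tray_grip (a point): centre of the black handle bar of the loose blue tray, 53 mm above the tray's underside, over its centre; z up. Bar 14 mm wide (x), 76 mm long (y), 14 mm high, on two uprights 31 mm either side of its middle along y; below it only a 20 mm high divider, so it can be pinched across x from above
- yellow_tray_grip (a point): centre of the black handle bar of the loose yellow tray, 53 mm above the tray's underside, over its centre; z up. Bar 14 mm wide (x), 76 mm long (y), 14 mm high, on two uprights 31 mm either side of its middle along y; below it only a 20 mm high divider, so it can be pinched across x from above
- blue_tray: loose blue steel tray, 0.35 kg nominal, origin at centre of underside. 190 mm (x) x 150 mm (y), 6 mm floor, 20 mm high rim. 22 mm dia through-holes in the floor at x = +-75, y = +-55 mm; may go on either way round (half turn). The large holes pass the 18 mm posts and stop at the collars
- yellow_tray: loose yellow steel tray, 0.35 kg nominal, origin at centre of underside. 190 mm (x) x 150 mm (y), 6 mm floor, 20 mm high rim. 12 mm dia through-holes in the floor at x = +-75, y = +-55 mm; may go on either way round (half turn). The small holes pass only the 8 mm spigots and stop at the shoulders; fitted first it would bar the way
- drink_can: drinks can, 66 mm dia x 115 mm, standing behind the trays; origin at centre of its underside. Bystander
- screw_jar: jar of screws with a red lid, 61 mm dia x 85 mm, standing behind the trays; origin at centre of its underside. Bystander
- sanding_block: dark sanding block, 63x106x27 mm, lying behind the rack; origin at centre of its underside. Bystander
- tape_measure: yellow tape measure, 41x89x65 mm, behind on the right; origin at centre of its underside. Bystander

How it is judged:
On the way, in this order (a step that is already met when the one before it is completed fails the run):
1. the blue tray is down on the four lower collars (horizontal distance between blue_tray_grip and rack below 0.006 m and z of blue_tray_grip in the frame of rack between 0.084 and 0.092 m and angle between blue_tray_grip's own z axis and vertical below 0.035 rad and angle between the x axis of blue_tray_grip and the x axis of rack, either way round below 0.06 rad), for 0.2 s.
2. the yellow tray is down on the four upper shoulders (horizontal distance between yellow_tray_grip and rack below 0.006 m and z of yellow_tray_grip in the frame of rack between 0.164 and 0.172 m and angle between yellow_tray_grip's own z axis and vertical below 0.035 rad and angle between the x axis of yellow_tray_grip and the x axis of rack, either way round below 0.06 rad), for 0.2 s.
At the end, for the whole second after the job is handed in: Blue tray on the lower collars and yellow tray on the shoulders: each handle point within 6 mm of the rack's centre line, within 4 mm of its seated height (88 and 168 mm over the bench), tray level to 0.035 rad and square with the rack to 0.06 rad (either way round), both at rest (all of step 1 and all of step 2 and linear speed of each of blue_tray, yellow_tray below 0.02 m/s); the robot touches nothing.
It fails at once if the blue tray is let drop onto the rack (faster than 0.5 m/s downward or otherwise while over the posts and less than 40 mm above its place on them) (horizontal distance between blue_tray_grip and rack below 0.03 m and z of blue_tray_grip in the frame of rack below 0.128 m and linear speed of blue_tray above 0.5 m/s).
It fails at once if the yellow tray is let drop onto the rack (faster than 0.5 m/s downward or otherwise while over the posts and less than 40 mm above its place on them) (horizontal distance between yellow_tray_grip and rack below 0.03 m and z of yellow_tray_grip in the frame of rack below 0.208 m and linear speed of yellow_tray above 0.5 m/s).
It fails at once if a bystander is moved more than 30 mm (distance of any of drink_can, screw_jar, sanding_block, tape_measure from where it was at the start of the episode above 0.03 m).
It also fails if it takes over 64 s, if anything falls off the work surface, if the arm or the gripper's body presses on something with over 40 N, if the wrist force passes 120 N, or if a joint passes its speed limit or range.

## Working session

There is one attempt and no reset: what is moved stays moved. The work goes in short steps, Python scripts to look and compute and a tool call to move; the robot and the scene stay as the last step left them, time stands still between calls to the robot, and variables do not carry over. Pictures are saved under pics/ and viewed, at most 10 in all, crops included, and the job is handed in when it is done.

Besides the shell and the picture viewer there is one more tool, called after "Call:" by a JSON object that holds its "fn" and its "kwargs". jog_arm: Moves the arm, as the interface text tells. Its arguments: {"type":"object","properties":{"rows":{"type":"array","items":{"type":"array"}},"squeeze":{"type":"number"}},"required":["rows"]}

```bash
mkdir -p pics; cat > h.py <<'E'
from station import *
import numpy as np, cv2
from scipy.spatial.transform import Rotation as R
def save(pic,name): cv2.imwrite('pics/'+name+'.png',cv2.cvtColor(pic['image'],cv2.COLOR_RGB2BGR))
def cam_T(pic,obs=None):
    if 'world_from_camera' in pic: return np.array(pic['world_from_camera'])
    T=np.eye(4);T[:3,:3]=R.from_euler('xyz',obs['eef_rot']).as_matrix();T[:3,3]=obs['ee_pos']
    return T@np.array(pic['T_tool_cam'])
def undist(pic,uv):
    K=np.array(pic['K'],float);d=np.array([pic['k1'],0,0,0],float)
    return cv2.undistortPoints(np.array(uv,float).reshape(-1,1,2),K,d,None,None,None,(3,50,1e-9))[:,0] if False else cv2.undistortPointsIter(np.array(uv,float).reshape(-1,1,2),K,d,np.eye(3),np.eye(3),(3,50,1e-10))[:,0]
def at_z(pic,uv,z,obs=None):
    T=cam_T(pic,obs);s=undist(pic,uv)
    D=np.c_[s[:,0],-s[:,1],-np.ones(len(s))]@T[:3,:3].T;o=T[:3,3]
    return o+D*((z-o[2])/D[:,2])[:,None]
def cloud(pic,obs=None):
    h,w=pic['range_z'].shape;v,u=np.mgrid[:h,:w];s=undist(pic,np.c_[u.ravel(),v.ravel()])
    d=pic['range_z'].ravel();T=cam_T(pic,obs)
    P=np.c_[s[:,0]*d,-s[:,1]*d,-d]@T[:3,:3].T+T[:3,3]
    P[d<=0]=np.nan
    return P.reshape(h,w,3)
E
python3 - <<'E'
from h import *
print(get_obs())
for n in ['top','scene']:
    p=camera(n);save(p,n+'0');print(n,p['K'],p['k1'],cam_T(p).round(3))
    for l,z in [('rack',0),('rack_lower_seat',.035),('rack_upper_seat',.115),('blue_tray_grip',.053),('yellow_tray_grip',.053),('drink_can',0),('screw_jar',0),('sanding_block',0),('tape_measure',0)]:
        for r in spot_point(l,p)[:2]:
            uv=np.array(r['at'])*[640,400];print(l,round(r['p'],2),uv.round(1),at_z(p,uv,z).round(4))
E
```

```text
{'time_s': 0.0, 'qpos': array([-1.26457633e+00,  3.00468512e-01,  1.52159054e+00,  1.48363089e-05,
        1.32068924e+00, -6.65960115e-02]), 'joint_vel': array([-0.00021187,  0.00026466,  0.00071171, -0.00097402, -0.00076848,
        0.00148932]), 'tau': array([ 1.29954356e-04, -5.31808734e+01, -3.52736843e+01,  7.08307000e-02,
        2.43933045e-02, -8.85335999e-05]), 'ee_pos': array([ 0.20025489, -0.51196456,  0.20488375]), 'eef_rot': array([-3.14044053e+00, -9.12427850e-05,  3.72812279e-01]), 'force': array([ 0.10933414,  0.15663511, -0.32996122]), 'moment': array([ 0.02922375, -0.04071403, -0.05366833]), 'grip_force': 0.0, 'grip_width': 0.09374521995886613}
top [[458.52134202   0.         327.13417756]
 [  0.         458.52134202 195.99978653]
 [  0.           0.           1.        ]] 0.0013130203542642718 [[ 0.003  0.988 -0.156  0.352]
 [-1.     0.006  0.016 -0.03 ]
 [ 0.017  0.156  0.988  1.32 ]
 [ 0.     0.     0.     1.   ]]
rack 0.63 [299.7 235.1] [[0.446  0.0265 0.    ]]
rack 0.2 [447. 162.] [[ 0.6644 -0.4068  0.    ]]
rack_lower_seat 0.6 [297.5 232.2] [[0.4515 0.0314 0.
[... 226 characters left out ...]
2 -0.1935  0.    ]]
screw_jar 0.43 [191. 221.] [[0.485  0.3394 0.    ]]
sanding_block 0.64 [313.7 157.8] [[ 0.6741 -0.012   0.    ]]
tape_measure 0.84 [446.2 156.9] [[ 0.6799 -0.4051  0.    ]]
scene [[502.81397952   0.         318.65655277]
 [  0.         502.81397952 204.36568339]
 [  0.           0.           1.        ]] -0.1455879220488857 [[ 0.539  0.547 -0.641 -0.463]
 [-0.842  0.366 -0.396 -0.67 ]
 [ 0.018  0.753  0.658  1.164]
 [ 0.     0.     0.     1.   ]]
rack 0.91 [280.7 241.7] [[0.4472 0.034  0.    ]]
rack_lower_seat 0.68 [281.2 235.7] [[0.4425 0.0272 0.035 ]]
rack_upper_seat 0.89 [280.9 215.4] [[0.45   0.0307 0.115 ]]
blue_tray_grip 0.8 [364.6 272. ] [[ 0.4403 -0.2751  0.053 ]]
```

View pics/top0.png

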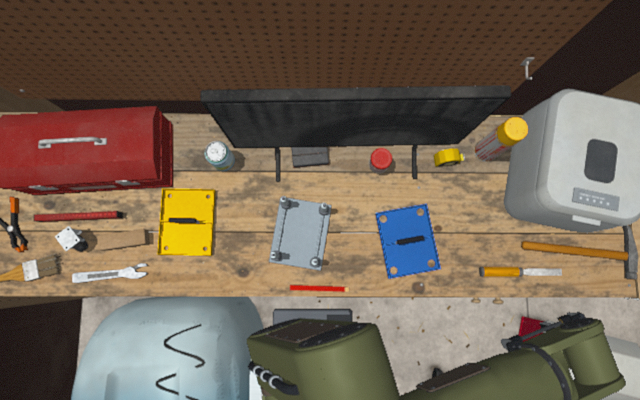

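View pics/scene0.png

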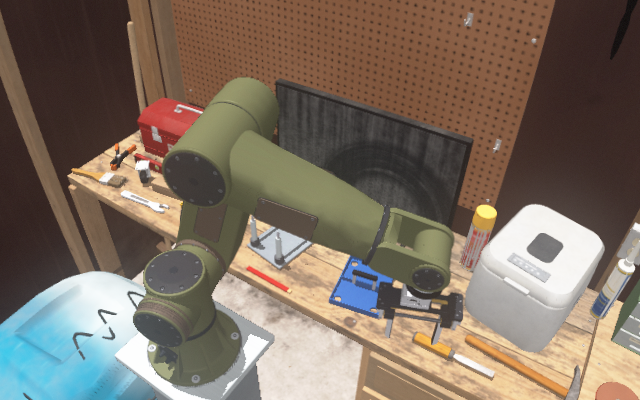

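Top view: blue tray around (408,240), rack (301,233), yellow tray (187,222), all turned slightly; the bystanders stand behind at rows ~155. I'll fit poses from colour and depth.

```bash
cat >> h.py <<'E'
def rect(P):
    r=cv2.minAreaRect((P[:,:2]*1000).astype(np.float32));(c,s,a)=r
    if s[0]<s[1]: a+=90;s=s[::-1]
    a=(a+90)%180-90
    return np.round(c,1),np.round(s,1),round(a,2)   # long axis angle deg from world x
def tray(pic,C,col,obs=None):
    hsv=cv2.cvtColor(pic['image'],cv2.COLOR_RGB2HSV);H,S,V=[hsv[...,i].astype(int) for i in range(3)]
    m=((H>100)&(H<125)&(S>130)) if col=='b' else ((H>20)&(H<33)&(S>150))
    m&=(C[...,0]<.6)&(C[...,0]>.25)&(V>50)&(C[...,2]<.4)
    n,l,st,_=cv2.connectedComponentsWithStats(m.astype(np.uint8));k=1+st[1:,4].argmax()
    return l==k
E
python3 - <<'E'
from h import *
p=camera('top');C=cloud(p)
for col in 'by':
    m=tray(p,C,col);P=C[m];P=P[~np.isnan(P[:,0])]
    c=np.median(P,0);print(col,len(P),c.round(3),np.percentile(P[:,2],[2,25,50,75,98]).round(4))
    print(' rim',rect(P[P[:,2]>.0]))
    q=(np.hypot(C[...,0]-c[0],C[...,1]-c[1])<.06)&(C[...,2]>.05)&(C[...,2]<.075)
    B=C[q];print(' bar',len(B),rect(B) if len(B) else 0,B[:,2].mean())
q=(abs(C[...,0]-.45)<.13)&(abs(C[...,1]-.03)<.13)
for z0,z1 in [(.006,.018),(.028,.042),(.108,.125),(.125,.15)]:
    B=C[q&(C[...,2]>z0)&(C[...,2]<z1)]
    print('rack',z0,len(B),rect(B) if len(B)>3 else B, B[:,2].mean())
B=C[(C[...,0]>.55)&(C[...,2]>.1)&(abs(C[...,1])<.5)];print('panel x',np.percentile(B[:,0],[0,1,5]),B[:,2].max())
E
```

```text
b 3086 [ 0.428 -0.281  0.006] [0.001  0.0044 0.0063 0.0085 0.0221]
 rim (array([ 431. , -280.6]), array([186.3, 149.4]), 10.67)
 bar 140 (array([ 429.9, -280.5]), array([75.3, 14. ]), -78.74) 0.05931300427762406
y 3429 [0.478 0.35  0.006] [0.0002 0.0043 0.0063 0.0086 0.0216]
 rim (array([482.7, 350.8]), array([190.8, 158.6]), -0.48)
 bar 148 (array([480.8, 346.4]), array([74.3, 14. ]), 89.9) 0.058386433295535826
rack 0.006 2939 (array([450.4,  28.4]), array([256.9, 253.5]), 0.23) 0.011063578853251299
rack 0.028 178 (array([451.6,  23.5]), array([179.7, 136.4]), -8.9) 0.03526362063192603
rack 0.108 114 (array([452.5,  24.6]), array([169. , 126.9]), -9.16) 0.11438016684962521
rack 0.125 32 (array([451.4,  24.3]), array([157.2, 117.6]), -9.17) 0.13594530572098962
panel x [0.57257155 0.60350634 0.68828669] 0.6112306287863954
```

Fits agree with the given sizes: blue bar (430,-280.5) mm yaw 11°, rack (451.5,24.3) yaw −9.1°, yellow (481,347) yaw ≈0°. Planner for rows next.

```bash
cat >> h.py <<'E'
def plan(xyz,yaw_deg,n,frm=None):
    """print n equal world steps in tool axes, from current (or given commanded) pose; tool down"""
    o=get_obs();p,y=(np.array(o['ee_pos']),np.degrees(o['eef_rot'][2])) if frm is None else (np.array(frm[0]),frm[1])
    d=(np.array(xyz)-p)/n;t=round((yaw_deg-y)/n,2)
    print('from',p.round(4),round(y,2),'eul',np.array(o['eef_rot']).round(4),'t',round(o['time_s'],2))
    for i in range(n):
        a=np.radians(y+t*i);x=np.array([np.cos(a),np.sin(a),0]);yy=np.array([np.sin(a),-np.cos(a),0])
        print([[round(float(d@x),4),round(float(d@yy),4),round(float(-d[2]),4)],-t,.094],end=',')
    print()
E
python3 -c "
from h import *
plan([.43,-.2805,.22],101,12)"
```

```text
from [ 0.2003 -0.5122  0.2054] 21.36 eul [-3.1416 -0.      0.3728] t 1.05
[[0.0249, -0.011, -0.0012], np.float64(-6.64), 0.094],[[0.026, -0.0081, -0.0012], np.float64(-6.64), 0.094],[[0.0267, -0.005, -0.0012], np.float64(-6.64), 0.094],[[0.0271, -0.0019, -0.0012], np.float64(-6.64), 0.094],[[0.0272, 0.0013, -0.0012], np.float64(-6.64), 0.094],[[0.0268, 0.0044, -0.0012], np.float64(-6.64), 0.094],[[0.0261, 0.0075, -0.0012], np.float64(-6.64), 0.094],[[0.0251, 0.0104, -0.0012], np.float64(-6.64), 0.094],[[0.0237, 0.0133, -0.0012], np.float64(-6.64), 0.094],[[0.022, 0.0159, -0.0012], np.float64(-6.64), 0.094],[[0.02, 0.0184, -0.0012], np.float64(-6.64), 0.094],[[0.0178, 0.0206, -0.0012], np.float64(-6.64), 0.094],
```

Call:
{"fn": "jog_arm", "kwargs": {"rows": [[[0.025,-0.011,-0.001],-6.64,0.094],[[0.026,-0.008,-0.001],-6.64,0.094],[[0.027,-0.005,-0.001],-6.64,0.094],[[0.027,-0.002,-0.001],-6.64,0.094],[[0.027,0.001,-0.001],-6.64,0.094],[[0.027,0.004,-0.001],-6.64,0.094],[[0.026,0.0075,-0.001],-6.64,0.094],[[0.025,0.0105,-0.001],-6.64,0.094],[[0.024,0.013,-0.001],-6.64,0.094],[[0.022,0.016,-0.001],-6.64,0.094],[[0.02,0.018,-0.001],-6.64,0.094],[[0.018,0.021,-0.001],-6.64,0.094]], "squeeze": 40}}

```text
time_s: 2.05
ee_pos: [0.4304, -0.2786, 0.2176]
eef_rot: [3.141, 0.0, 1.769]
force: [-0.1, -0.5, 0.4]
grip_width: 0.0939
grip_force: 0.0
```

```bash
python3 - <<'E'
from h import *
o=get_obs();p=camera('wrist');o=get_obs();save(p,'w1');C=cloud(p,o);m=tray(p,C,'b');P=C[m];P=P[~np.isnan(P[:,0])]
print(rect(P),P[:,2].min(),P[:,2].max());c=P.mean(0)
q=(np.hypot(C[...,0]-.43,C[...,1]+.28)<.06)&(C[...,2]>.05)&(C[...,2]<.075);B=C[q];print(len(B),rect(B),B[:,2].max())
plan([.43,-.2805,.034],101,6)
E
```

```text
(array([ 432.4, -278.3]), array([188.2, 148.5]), 10.99) -0.016218543680779463 0.05996120296260793
728 (array([ 431.9, -278.6]), array([74.7, 14. ]), -79.3) 0.06166628422177395
from [ 0.4329 -0.276   0.2178] 101.99 eul [ 3.1404e+00 -2.0000e-04  1.7801e+00] t 2.1
[[-0.0006, -0.0006, 0.0306], np.float64(0.17), 0.094],[[-0.0006, -0.0006, 0.0306], np.float64(0.17), 0.094],[[-0.0006, -0.0006, 0.0306], np.float64(0.17), 0.094],[[-0.0006, -0.0006, 0.0306], np.float64(0.17), 0.094],[[-0.0006, -0.0006, 0.0306], np.float64(0.17), 0.094],[[-0.0006, -0.0006, 0.0306], np.float64(0.17), 0.094],
```

View pics/w1.png

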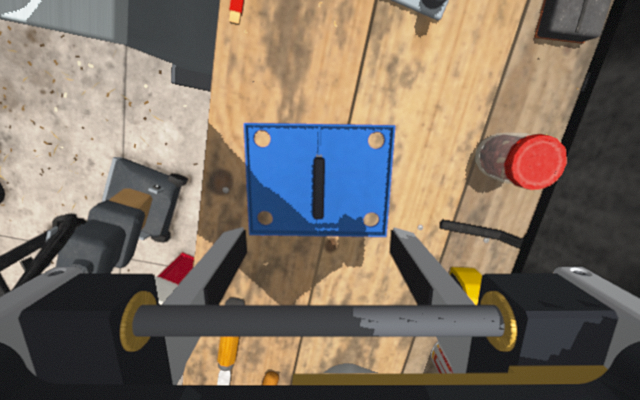

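The wrist image shows the blue tray's bar at (318,188), between the fingers. The arm was still settling, so I'll descend partway and then refine.

Call:
{"fn": "jog_arm", "kwargs": {"rows": [[[-0.001,-0.0005,0.025],0.3,0.094],[[-0.001,-0.0005,0.025],0.3,0.094],[[-0.001,-0.0005,0.025],0.3,0.094],[[-0.001,-0.0005,0.025],0,0.094],[[0,0,0],0,0.094],[[0,0,0],0,0.094],[[0,0,0],0,0.094]]}}

```text
time_s: 2.68
ee_pos: [0.4289, -0.2844, 0.119]
eef_rot: [3.14, 0.001, 1.748]
force: [0.2, 0.3, 0.4]
grip_width: 0.0942
grip_force: 0.0
```

```bash
python3 -c "
from h import *
plan([.43,-.2807,.034],101,5)"
```

```text
from [ 0.4289 -0.2844  0.119 ] 100.14 eul [3.1405e+00 1.2000e-03 1.7477e+00] t 2.68
[[0.0007, 0.0003, 0.017], np.float64(-0.17), 0.094],[[0.0007, 0.0003, 0.017], np.float64(-0.17), 0.094],[[0.0007, 0.0003, 0.017], np.float64(-0.17), 0.094],[[0.0007, 0.0003, 0.017], np.float64(-0.17), 0.094],[[0.0007, 0.0004, 0.017], np.float64(-0.17), 0.094],
```

Call:
{"fn": "jog_arm", "kwargs": {"rows": [[[0.0007,0.0003,0.017],-0.2,0.094],[[0.0007,0.0003,0.017],-0.2,0.094],[[0.0007,0.0003,0.017],-0.2,0.094],[[0.0007,0.0003,0.017],-0.2,0.094],[[0.0007,0.0003,0.017],0,0.094],[[0,0,0],0,0.094],[[0,0,0],0,0.04],[[0,0,0],0,0.005],[[0,0,0],0,0.005],[[0,0,0],0,0.005],[[0,0,0],0,0.005],[[0,0,0],0,0.005]]}}

```text
time_s: 3.68
ee_pos: [0.4294, -0.2804, 0.0329]
eef_rot: [3.141, 0.001, 1.762]
force: [0.7, -0.2, 1.0]
grip_width: 0.0576
grip_force: 0.0
```

Call:
{"fn": "jog_arm", "kwargs": {"rows": [[[0,0,0],0,0.005],[[0,0,0],0,0.005],[[0,0,0],0,0.005],[[0,0,0],0,0.005]]}}

```text
time_s: 4.02
ee_pos: [0.4292, -0.2802, 0.0324]
eef_rot: [-3.142, -0.0, 1.762]
force: [-0.3, 0.5, -0.0]
grip_width: 0.0307
grip_force: 0.0
```

Call:
{"fn": "jog_arm", "kwargs": {"rows": [[[0,0,0],0,0.005],[[0,0,0],0,0.005],[[0,0,0],0,0.005],[[0,0,0],0,0.005],[[0,0,0],0,0.005],[[0,0,0],0,0.005]]}}

```text
time_s: 4.52
ee_pos: [0.4293, -0.2802, 0.0324]
eef_rot: [3.141, 0.0, 1.762]
force: [1.1, 0.3, -0.9]
grip_width: 0.0136
grip_force: 40.0
```

Call:
{"fn": "jog_arm", "kwargs": {"rows": [[[0,0,-0.015],0,0.005],[[0,0,-0.03],0,0.005],[[0,0,-0.03],0,0.005],[[0,0,-0.03],0,0.005],[[0,0,-0.03],0,0.005],[[0,0,-0.03],0,0.005],[[0,0,-0.02],0,0.005],[[0,0,0],0,0.005],[[0,0,0],0,0.005],[[0,0,0],0,0.005],[[0,0,0],0,0.005]]}}

```text
time_s: 5.43
ee_pos: [0.4286, -0.2798, 0.2154]
eef_rot: [-3.139, -0.002, 1.762]
force: [0.2, 0.2, -2.8]
grip_width: 0.0132
grip_force: 40.0
```

```bash
cat >> h.py <<'E'
def held(col,c):
    o=get_obs();p=camera('top');C=cloud(p);z=o['ee_pos'][2]+.019
    q=(np.hypot(C[...,0]-c[0],C[...,1]-c[1])<.16)&(C[...,2]>z-.1)&(C[...,2]<z-.02)
    hsv=cv2.cvtColor(p['image'],cv2.COLOR_RGB2HSV);H,S=hsv[...,0].astype(int),hsv[...,1]
    q&=((H>100)&(H<125)&(S>130)) if col=='b' else ((H>20)&(H<33)&(S>150))
    P=C[q];print(len(P),rect(P),'rel z',(np.percentile(P[:,2],[5,50,95])-z).round(4))
    A=np.c_[P[:,:2],np.ones(len(P))];f=P[:,2]<np.percentile(P[:,2],60)
    print('plane',np.linalg.lstsq(A[f],P[f,2],rcond=None)[0].round(3));return p
E
python3 - <<'E'
from h import *
p=held('b',get_obs()['ee_pos']);save(p,'top2')
plan([.4515,.0243,.215],80.9,12)
E
```

```text
1091 (array([ 443.6, -277.3]), array([155.9, 150. ]), 10.42) rel z [-0.0489 -0.0449 -0.0317]
plane [-0.006 -0.     0.191]
from [ 0.4287 -0.2799  0.2157] 100.94 eul [-3.1396e+00 -2.2000e-03  1.7617e+00] t 5.48
[[0.0245, 0.0067, 0.0001], np.float64(1.67), 0.094],[[0.0247, 0.006, 0.0001], np.float64(1.67), 0.094],[[0.0249, 0.0052, 0.0001], np.float64(1.67), 0.094],[[0.025, 0.0045, 0.0001], np.float64(1.67), 0.094],[[0.0251, 0.0038, 0.0001], np.float64(1.67), 0.094],[[0.0252, 0.003, 0.0001], np.float64(1.67), 0.094],[[0.0253, 0.0023, 0.0001], np.float64(1.67), 0.094],[[0.0254, 0.0016, 0.0001], np.float64(1.67), 0.094],[[0.0254, 0.0008, 0.0001], np.float64(1.67), 0.094],[[0.0254, 0.0001, 0.0001], np.float64(1.67), 0.094],[[0.0254, -0.0007, 0.0001], np.float64(1.67), 0.094],[[0.0254, -0.0014, 0.0001], np.float64(1.67), 0.094],
```

View pics/top2.png

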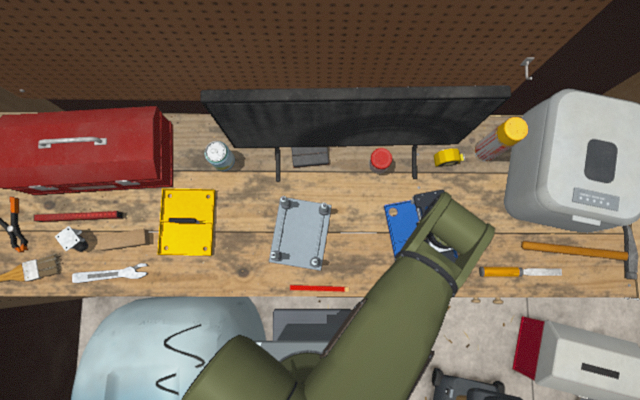

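The tray is held (blue at 400–430, 225 under the arm), with fixture and yellow untouched. Carry over the rack at height 0.215 (underside 0.183, clear of the 0.140 posts).

Call:
{"fn": "jog_arm", "kwargs": {"rows": [[[0.0245,0.0067,0],1.67,0.005],[[0.0247,0.006,0],1.67,0.005],[[0.0249,0.0052,0],1.67,0.005],[[0.025,0.0045,0],1.67,0.005],[[0.0251,0.0038,0],1.67,0.005],[[0.0252,0.003,0],1.67,0.005],[[0.0253,0.0023,0],1.67,0.005],[[0.0254,0.0016,0],1.67,0.005],[[0.0254,0.0008,0],1.67,0.005],[[0.0254,0,0],1.67,0.005],[[0.0254,-0.0007,0],1.67,0.005],[[0.0254,-0.0014,0],1.67,0.005]]}}

```text
time_s: 6.48
ee_pos: [0.4515, 0.0251, 0.2165]
eef_rot: [-3.14, 0.0, 1.41]
force: [0.9, 1.3, -3.4]
grip_width: 0.0136
grip_force: 40.0
```

Call:
{"fn": "jog_arm", "kwargs": {"rows": [[[0,0,0],0,0.005],[[0,0,0],0,0.005],[[0,0,0],0,0.005],[[0,0,0],0,0.005],[[0,0,0],0,0.005],[[0,0,0],0,0.005]]}}

```text
time_s: 6.98
ee_pos: [0.4519, 0.0232, 0.2173]
eef_rot: [-3.141, 0.0, 1.411]
force: [-0.5, -0.7, -3.4]
grip_width: 0.0139
grip_force: 40.0
```

```bash
python3 - <<'E'
from h import *
o=get_obs();p=camera('wrist');save(p,'w3');C=cloud(p,o)
hsv=cv2.cvtColor(p['image'],cv2.COLOR_RGB2HSV);H,S=hsv[...,0].astype(int),hsv[...,1]
m=(H>100)&(H<125)&(S>130)&(C[...,2]>.14)
P=C[m];print(rect(P),len(P))
f=P[:,2]<np.percentile(P[:,2],60);A=np.c_[P[:,:2],np.ones(len(P))];print(np.percentile(P[:,2],[1,25,50,75,99]),np.linalg.lstsq(A[f],P[f,2],rcond=None)[0].round(3))
plan([.4515,.0243,.215],80.9,2)
E
```

```text
(array([450.8,  26.5]), array([189.4, 139.7]), -9.18) 36628
[0.18923336 0.19038817 0.19088869 0.19152508 0.20560029] [-0.001 -0.     0.191]
from [0.4519 0.0233 0.2174] 80.85 eul [-3.1415  0.      1.4111] t 7.03
[[0.0004, -0.0003, 0.0012], np.float64(-0.02), 0.094],[[0.0004, -0.0003, 0.0012], np.float64(-0.02), 0.094],
```

View pics/w3.png

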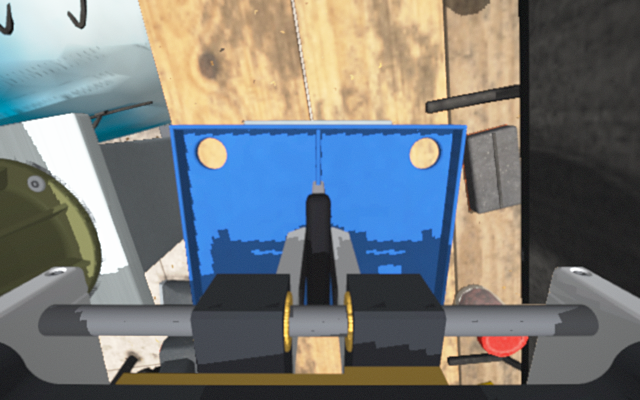

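The wrist image shows the tray level and square in the grip, its far holes at (211,153) and (424,153). I'll compute the tray centre from those holes.

```bash
cat >> h.py <<'E'
def holes(col,zf):
    """the two visible holes of the held tray in the wrist picture -> TCP offset of tray centre"""
    o=get_obs();p=camera('wrist');hsv=cv2.cvtColor(p['image'],cv2.COLOR_RGB2HSV);H,S=hsv[...,0].astype(int),hsv[...,1]
    m=((H>100)&(H<125)&(S>110)) if col=='b' else ((H>18)&(H<35)&(S>140))
    m=m.astype(np.uint8)
    cs,h=cv2.findContours(m,cv2.RETR_CCOMP,cv2.CHAIN_APPROX_NONE);out=[]
    for c,hh in zip(cs,h[0]):
        if hh[3]>=0 and cv2.contourArea(c)>150 and cv2.fitEllipse(c)[0][1]<230:
            e=cv2.fitEllipse(c);W=at_z(p,[e[0]],zf,o)[0];E=at_z(p,c[:,0,:],zf,o)
            out.append((W,2*np.sqrt(cv2.contourArea((E[:,:2]*1e4).astype(np.float32))/np.pi)/10));print('px',np.round(e[0],1),np.round(e[1],1),W.round(4),'dia mm',round(out[-1][1],1))
    return o,[w for w,_ in out]
E
python3 - <<'E'
from h import *
z=get_obs()['ee_pos'][2]
o,w=holes('b',z-.0324+.006)
a,b=sorted(w,key=lambda v:v[0]);d=(b-a)[:2];print('dist',np.linalg.norm(d),'yaw',np.degrees(np.arctan2(d[1],d[0])))
u=d/np.linalg.norm(d);n=np.array([-u[1],u[0]]);c=(a+b)[:2]/2-.055*n;print('tray c',c,'tcp',o['ee_pos'],'rack err',c-[.4515,.0243])
E
```

```text
px [424.  152.8] [30.  34.2] [0.5318 0.065  0.191 ] dia mm 22.2
px [211.6 152.9] [30.1 34.1] [0.3862 0.0885 0.191 ] dia mm 22.2
dist 0.14750269737498897 yaw -9.164619420938486
tray c [0.45022675 0.02244446] tcp [0.45186956 0.02333794 0.21739601] rack err [-0.00127325 -0.00185554]
```

Call:
{"fn": "jog_arm", "kwargs": {"rows": [[[0.0008,-0.0002,0.012],0,0.005],[[0.0007,-0.0002,0.012],0,0.005],[[0,0,0.012],0,0.005],[[0,0,0.012],0,0.005],[[0,0,0.012],0,0.005],[[0,0,0],0,0.005],[[0,0,0],0,0.005],[[0,0,0],0,0.005]]}}

```text
time_s: 7.75
ee_pos: [0.4521, 0.0253, 0.1582]
eef_rot: [3.141, -0.0, 1.412]
force: [-0.7, 0.2, -3.7]
grip_width: 0.0137
grip_force: 40.0
```

Call:
{"fn": "jog_arm", "kwargs": {"rows": [[[0,0,0.004],0,0.005],[[0,0,0.004],0,0.005],[[0,0,0.004],0,0.005],[[0,0,0.004],0,0.005],[[0,0,0.004],0,0.005],[[0,0,0],0,0.005]]}}

```text
time_s: 8.25
ee_pos: [0.4513, 0.0254, 0.1365]
eef_rot: [-3.14, 0.0, 1.412]
force: [-0.9, 0.0, -3.2]
grip_width: 0.0136
grip_force: 40.0
```

Call:
{"fn": "jog_arm", "kwargs": {"rows": [[[0,0,0.008],0,0.005],[[0,0,0.008],0,0.005],[[0,0,0.008],0,0.005],[[0,0,0.008],0,0.005],[[0,0,0.008],0,0.005],[[0,0,0.008],0,0.005],[[0,0,0.008],0,0.005],[[0,0,0.004],0,0.005],[[0,0,0],0,0.005],[[0,0,0],0,0.005]]}}

```text
time_s: 9.08
ee_pos: [0.4518, 0.0254, 0.0774]
eef_rot: [-3.141, 0.0, 1.412]
force: [-0.2, -0.9, -3.6]
grip_width: 0.0138
grip_force: 40.0
```

Call:
{"fn": "jog_arm", "kwargs": {"rows": [[[0,0,0.002],0,0.005],[[0,0,0.002],0,0.005],[[0,0,0.002],0,0.005],[[0,0,0.002],0,0.005],[[0,0,0],0,0.005],[[0,0,0],0,0.005]]}}

```text
time_s: 9.58
ee_pos: [0.4517, 0.0254, 0.0694]
eef_rot: [-3.141, 0.0, 1.412]
force: [-0.3, -0.6, -4.1]
grip_width: 0.0138
grip_force: 40.0
```

Call:
{"fn": "jog_arm", "kwargs": {"rows": [[[0,0,0.001],0,0.005],[[0,0,0.001],0,0.005],[[0,0,0.0005],0,0.005],[[0,0,0],0,0.005],[[0,0,0],0,0.005]]}}

```text
time_s: 10.0
ee_pos: [0.4518, 0.0254, 0.0674]
eef_rot: [3.141, -0.0, 1.412]
force: [-2.9, -0.3, 4.4]
grip_width: 0.0135
grip_force: 40.0
```

Call:
{"fn": "jog_arm", "kwargs": {"rows": [[[0,0,0],0,0.06],[[0,0,0],0,0.06],[[0,0,0],0,0.06],[[0,0,0],0,0.06],[[0,0,0],0,0.06],[[0,0,0],0,0.06],[[0,0,-0.01],0,0.06],[[0,0,-0.02],0,0.06],[[0,0,-0.03],0,0.06],[[0,0,-0.04],0,0.06],[[0,0,-0.04],0,0.06],[[0,0,-0.04],0,0.06]]}}

```text
time_s: 11.0
ee_pos: [0.4511, 0.0254, 0.2497]
eef_rot: [3.141, -0.0, 1.412]
force: [0.5, 0.6, -0.1]
grip_width: 0.0599
grip_force: 0.0
```

Call:
{"fn": "jog_arm", "kwargs": {"rows": [[[0,0,-0.02],0,0.094],[[0,0,0],0,0.094],[[0,0,0],0,0.094],[[0,0,0],0,0.094],[[0,0,0],0,0.094],[[0,0,0],0,0.094]]}}

```text
time_s: 11.5
ee_pos: [0.4514, 0.0254, 0.266]
eef_rot: [-3.14, 0.0, 1.412]
force: [0.2, 0.7, -0.5]
grip_width: 0.0932
grip_force: 0.0
```

```bash
python3 - <<'E'
from h import *
o=get_obs();p=camera('wrist');save(p,'w4');C=cloud(p,o);m=tray(p,C,'b');P=C[m];P=P[~np.isnan(P[:,0])]
print(rect(P),np.percentile(P[:,2],[5,50,95]))
q=(np.hypot(C[...,0]-.4515,C[...,1]-.0245)<.06)&(C[...,2]>.085)&(C[...,2]<.11);B=C[q];print('bar',len(B),rect(B),np.median(B[:,2]))
q=(np.hypot(C[...,0]-.4515,C[...,1]-.0245)<.115)
for a,b in [(.112,.119),(.13,.15)]:
    B=C[q&(C[...,2]>a)&(C[...,2]<b)];print('posts',a,len(B),rect(B))
plan([.481,.347,.22],90,12)
E
```

```text
(array([449.9,  23.7]), array([187.8, 148.1]), -9.13) [0.03961069 0.04100613 0.05395971]
bar 649 (array([449.3,  24.2]), array([73.8, 12.6]), 81.14) 0.09434630243373682
posts 0.112 421 (array([450.2,  24.6]), array([165.8, 125.9]), -9.12)
posts 0.13 182 (array([449.8,  25.3]), array([156.5, 117.4]), -8.64)
from [0.4515 0.0254 0.2661] 80.9 eul [-3.1399e+00  2.0000e-04  1.4119e+00] t 11.55
[[0.0269, -0.0018, 0.0038], np.float64(-0.76), 0.094],[[0.0269, -0.0015, 0.0038], np.float64(-0.76), 0.094],[[0.0269, -0.0011, 0.0038], np.float64(-0.76), 0.094],[[0.0269, -0.0007, 0.0038], np.float64(-0.76), 0.094],[[0.0269, -0.0004, 0.0038], np.float64(-0.76), 0.094],[[0.0269, -0.0, 0.0038], np.float64(-0.76), 0.094],[[0.0269, 0.0003, 0.0038], np.float64(-0.76), 0.094],[[0.0269, 0.0007, 0.0038], np.float64(-0.76), 0.094],[[0.0269, 0.001, 0.0038], np.float64(-0.76), 0.094],[[0.0269, 0.0014, 0.0038], np.float64(-0.76), 0.094],[[0.0269, 0.0018, 0.0038], np.float64(-0.76), 0.094],[[0.0268, 0.0021, 0.0038], np.float64(-0.76), 0.094],
```

View pics/w4.png

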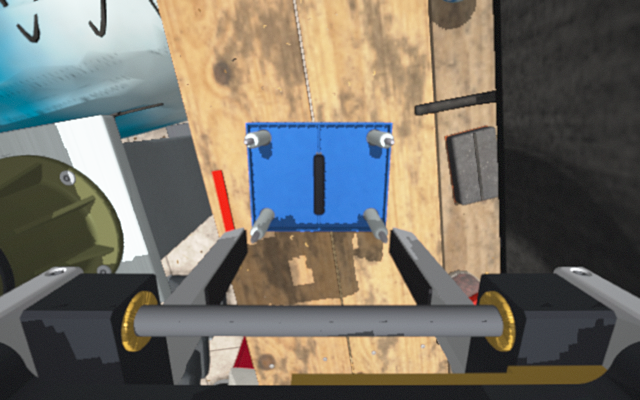

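Wrist image: the blue tray sits on the collars, the four posts coming up through its holes at (258,140), (382,140), (263,225), (375,225). On to yellow.

Call:
{"fn": "jog_arm", "kwargs": {"rows": [[[0.027,-0.0018,0.0038],-0.76,0.094],[[0.027,-0.0015,0.0038],-0.76,0.094],[[0.027,-0.0011,0.0038],-0.76,0.094],[[0.027,-0.0007,0.0038],-0.76,0.094],[[0.027,-0.0004,0.0038],-0.76,0.094],[[0.027,0,0.0038],-0.76,0.094],[[0.027,0.0003,0.0038],-0.76,0.094],[[0.027,0.0007,0.0038],-0.76,0.094],[[0.027,0.001,0.0038],-0.76,0.094],[[0.027,0.0014,0.0038],-0.76,0.094],[[0.027,0.0018,0.0038],-0.76,0.094],[[0.026,0.0021,0.0038],-0.76,0.094]]}}

```text
time_s: 12.55
ee_pos: [0.4811, 0.3488, 0.2204]
eef_rot: [-3.141, 0.001, 1.572]
force: [-0.0, -0.0, -0.2]
grip_width: 0.094
grip_force: 0.0
```

Call:
{"fn": "jog_arm", "kwargs": {"rows": [[[0,0,0],0,0.094],[[0,0,0],0,0.094],[[0,0,0],0,0.094],[[0,0,0],0,0.094],[[0,0,0],0,0.094],[[0,0,0],0,0.094]]}}

```text
time_s: 13.05
ee_pos: [0.4815, 0.3468, 0.2217]
eef_rot: [3.141, -0.0, 1.57]
force: [-0.7, -0.6, 0.1]
grip_width: 0.094
grip_force: 0.0
```

```bash
python3 - <<'E'
from h import *
o=get_obs();p=camera('wrist');save(p,'w5');C=cloud(p,o);m=tray(p,C,'y');P=C[m];P=P[~np.isnan(P[:,0])]
print(rect(P),np.percentile(P[:,2],[5,50,95]))
q=(np.hypot(C[...,0]-.481,C[...,1]-.347)<.06)&(C[...,2]>.05)&(C[...,2]<.07);B=C[q];print('bar',len(B),rect(B),np.median(B[:,2]))
plan([.481,.347,.033],90,6)
E
```

```text
(array([483. , 346.2]), array([195.3, 154.9]), -1.13) [0.0045852  0.00598003 0.01931301]
bar 711 (array([480.8, 349. ]), array([74.7, 13.2]), 89.68) 0.05927034414994231
from [0.4815 0.3469 0.2217] 89.97 eul [ 3.1412e+00 -3.0000e-04  1.5703e+00] t 13.1
[[0.0, -0.0001, 0.0314], np.float64(-0.0), 0.094],[[0.0, -0.0001, 0.0314], np.float64(-0.0), 0.094],[[0.0, -0.0001, 0.0314], np.float64(-0.0), 0.094],[[0.0, -0.0001, 0.0314], np.float64(-0.0), 0.094],[[0.0, -0.0001, 0.0314], np.float64(-0.0), 0.094],[[0.0, -0.0001, 0.0314], np.float64(-0.0), 0.094],
```

View pics/w5.png

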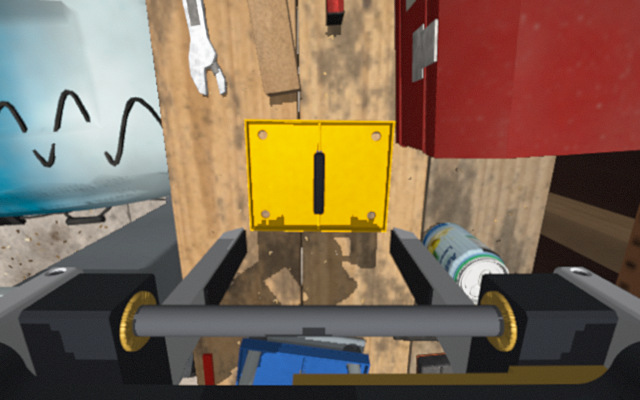

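```bash
python3 - <<'E'
from h import *
o=get_obs();p=camera('wrist');C=cloud(p,o)
q=(C[...,2]>.08)&(C[...,2]<.3)&(C[...,1]>.27)&(C[...,0]>.4)&(C[...,0]<.75)&(np.arange(400)[:,None]<220);B=C[q]
for y in [.28,.32,.36,.4,.44]:
    b=B[(B[:,1]>y)&(B[:,1]<y+.04)];print(y,len(b),b.min(0).round(3) if len(b) else '', b[:,2].max() if len(b) else '')
hsv=cv2.cvtColor(p['image'],cv2.COLOR_RGB2HSV);m=((hsv[...,0]>18)&(hsv[...,0]<35)&(hsv[...,1]>140)&(hsv[...,2]>60)).astype(np.uint8)
m[:110]=0;m[240:]=0;m[:,:240]=0;m[:,400:]=0
cs,h=cv2.findContours(m,cv2.RETR_CCOMP,cv2.CHAIN_APPROX_NONE)
for c,hh in zip(cs,h[0]):
    if hh[3]>=0 and 20<cv2.contourArea(c)<200: e=cv2.fitEllipse(c);print(np.round(e[0],1),at_z(p,[e[0]],.003,o)[0].round(4),cv2.contourArea(c))
E
```

```text
0.28 0  
0.32 0  
0.36 1208 [0.579 0.391 0.081] 0.1774376426517729
0.4 11988 [0.576 0.4   0.08 ] 0.17790032446325954
0.44 13189 [0.57 0.44 0.08] 0.17809987729504706
[371.  214.9] [0.5554 0.2927 0.003 ] 50.0
[265.1 213.7] [0.405  0.2946 0.003 ] 51.5
[375.6 135.9] [0.5564 0.4027 0.003 ] 68.0
[262.3 134.4] [0.4065 0.4048 0.003 ] 66.5
```

Wrist image: yellow bar at (319,183), four holes visible; toolbox corner (z to 0.178) starts at x 0.579, y 0.391, leaving ~8 mm clearance. Descend.

Call:
{"fn": "jog_arm", "kwargs": {"rows": [[[0.0005,-0.0003,0.03],0.3,0.094],[[0.0005,-0.0002,0.03],0.3,0.094],[[0,-0.0002,0.03],0,0.094],[[0,0,0.03],0,0.094],[[0,0,0.03],0,0.094],[[0,0,0.025],0,0.094],[[0,0,0.0137],0,0.094],[[0,0,0],0,0.094],[[0,0,0],0,0.005],[[0,0,0],0,0.005],[[0,0,0],0,0.005],[[0,0,0],0,0.005]]}}

```text
time_s: 14.15
ee_pos: [0.4811, 0.3487, 0.0339]
eef_rot: [3.14, -0.001, 1.561]
force: [-0.1, 0.6, -0.2]
grip_width: 0.0706
grip_force: 0.0
```

Call:
{"fn": "jog_arm", "kwargs": {"rows": [[[0,0,0],0,0.005],[[0,0,0],0,0.005],[[0,0,0],0,0.005],[[0,0,0],0,0.005],[[0,0,0],0,0.005],[[0,0,0],0,0.005],[[0,0,0],0,0.005],[[0,0,0],0,0.005],[[0,0,0],0,0.005],[[0,0,0],0,0.005],[[0,0,0],0,0.005]]}}

```text
time_s: 15.07
ee_pos: [0.4807, 0.3484, 0.0327]
eef_rot: [3.141, -0.0, 1.561]
force: [1.4, 0.7, -1.4]
grip_width: 0.0135
grip_force: 40.0
```

Call:
{"fn": "jog_arm", "kwargs": {"rows": [[[0,0,-0.006],0,0.005],[[0,0,-0.006],0,0.005],[[-0.003,-0.006,-0.002],0,0.005],[[-0.006,-0.006,-0.002],0,0.005],[[-0.01,-0.003,-0.01],0,0.005],[[-0.012,0,-0.02],0,0.005],[[-0.012,0,-0.03],0,0.005],[[-0.01,0,-0.035],0,0.005],[[0,0,-0.038],0,0.005],[[0,0,-0.038],0,0.005],[[0,0,-0.03],0,0.005],[[0,0,-0.02],0,0.005]]}}

```text
time_s: 16.07
ee_pos: [0.4647, 0.2952, 0.2732]
eef_rot: [3.139, -0.002, 1.561]
force: [0.9, 0.8, -3.4]
grip_width: 0.0136
grip_force: 40.0
```

```bash
python3 -c "
from h import *
plan([.4517,.0252,.27],80.9,12)"
```

```text
from [0.4647 0.2952 0.2732] 89.42 eul [ 3.1386e+00 -1.7000e-03  1.5606e+00] t 16.07
[[-0.0225, -0.0009, 0.0003], np.float64(0.71), 0.094],[[-0.0225, -0.0006, 0.0003], np.float64(0.71), 0.094],[[-0.0225, -0.0003, 0.0003], np.float64(0.71), 0.094],[[-0.0225, -0.0, 0.0003], np.float64(0.71), 0.094],[[-0.0225, 0.0003, 0.0003], np.float64(0.71), 0.094],[[-0.0225, 0.0005, 0.0003], np.float64(0.71), 0.094],[[-0.0225, 0.0008, 0.0003], np.float64(0.71), 0.094],[[-0.0225, 0.0011, 0.0003], np.float64(0.71), 0.094],[[-0.0225, 0.0014, 0.0003], np.float64(0.71), 0.094],[[-0.0225, 0.0017, 0.0003], np.float64(0.71), 0.094],[[-0.0224, 0.0019, 0.0003], np.float64(0.71), 0.094],[[-0.0224, 0.0022, 0.0003], np.float64(0.71), 0.094],
```

Call:
{"fn": "jog_arm", "kwargs": {"rows": [[[-0.0225,-0.001,0],0.71,0.005],[[-0.0225,-0.0006,0],0.71,0.005],[[-0.0225,-0.0003,0],0.71,0.005],[[-0.0225,0,0],0.71,0.005],[[-0.0225,0.0003,0],0.71,0.005],[[-0.0225,0.0005,0],0.71,0.005],[[-0.0225,0.0008,0],0.71,0.005],[[-0.0225,0.0011,0],0.71,0.005],[[-0.0225,0.0014,0],0.71,0.005],[[-0.0225,0.0017,0],0.71,0.005],[[-0.0225,0.002,0],0.71,0.005],[[-0.0225,0.0022,0],0.71,0.005]]}}

```text
time_s: 17.07
ee_pos: [0.4509, 0.0244, 0.2694]
eef_rot: [-3.141, 0.0, 1.411]
force: [0.9, -0.1, -4.6]
grip_width: 0.0133
grip_force: 40.0
```

Call:
{"fn": "jog_arm", "kwargs": {"rows": [[[0,0,0.015],0,0.005],[[0,0,0.015],0,0.005],[[0,0,0.015],0,0.005],[[0,0,0.01],0,0.005],[[0,0,0],0,0.005],[[0,0,0],0,0.005],[[0,0,0],0,0.005],[[0,0,0],0,0.005],[[0,0,0],0,0.005],[[0,0,0],0,0.005]]}}

```text
time_s: 17.9
ee_pos: [0.4522, 0.0255, 0.2151]
eef_rot: [3.141, -0.0, 1.412]
force: [0.1, 1.4, -3.6]
grip_width: 0.0138
grip_force: 40.0
```

```bash
python3 - <<'E'
from h import *
z=get_obs()['ee_pos'][2]
o,w=holes('y',z-.0327+.006)
if len(w)==2:
    a,b=sorted(w,key=lambda v:v[0]);d=(b-a)[:2];print('dist',np.linalg.norm(d),'yaw',np.degrees(np.arctan2(d[1],d[0])))
    u=d/np.linalg.norm(d);n=np.array([-u[1],u[0]]);c=(a+b)[:2]/2-.055*n;print('tray c',c,'off tcp',c-o['ee_pos'][:2],o['ee_pos'])
o=get_obs();p=camera('wrist');save(p,'w6');C=cloud(p,o)
hsv=cv2.cvtColor(p['image'],cv2.COLOR_RGB2HSV);m=((hsv[...,0]>18)&(hsv[...,0]<35)&(hsv[...,1]>140))&(C[...,2]>z-.05)&(C[...,2]<z)
P=C[m];f=P[:,2]<np.percentile(P[:,2],60);A=np.c_[P[:,:2],np.ones(len(P))];print(rect(P),np.linalg.lstsq(A[f],P[f,2],rcond=None)[0].round(3))
p=camera('scene');save(cv2 and {'image':np.ascontiguousarray(cv2.resize(p['image'][130:330,150:450],(750,500)))},'s6')
E
```

```text
px [211.4 150.4] [14.6 17.9] [0.3867 0.0923 0.1884] dia mm 11.1
px [424.1 150.3] [15.3 18.2] [0.5324 0.0689 0.1884] dia mm 11.4
dist 0.14761164516251082 yaw -9.102729475641137
tray c [0.45083012 0.02630479] off tcp [-0.00133143  0.00080531] [0.45216155 0.02549948 0.21505821]
(array([451.4,  29.3]), array([190.1, 142.1]), -9.13) [-0.    -0.002  0.188]
```

View pics/w6.png

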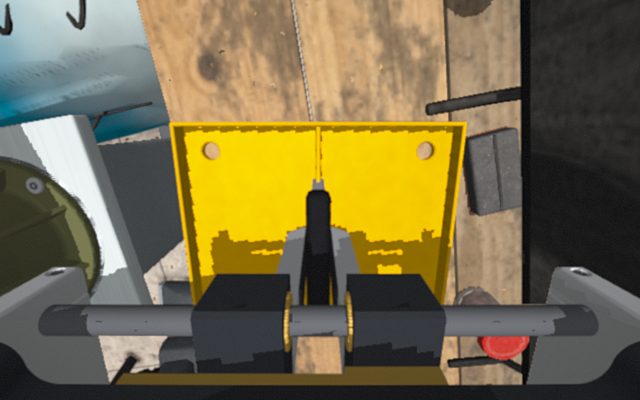

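Yellow is level and square in the grip, holes at (211,150) and (424,150). It sits ~1.3 mm too far in +y relative to the posts; correct, go to 10 mm above the spigot tips and look through the holes.

Call:
{"fn": "jog_arm", "kwargs": {"rows": [[[-0.0007,-0.0003,0.01],0,0.005],[[-0.0007,-0.0002,0.01],0,0.005],[[0,0,0.01],0,0.005],[[0,0,0.004],0,0.005],[[0,0,0],0,0.005],[[0,0,0],0,0.005],[[0,0,0],0,0.005],[[0,0,0],0,0.005],[[0,0,0],0,0.005],[[0,0,0],0,0.005]]}}

```text
time_s: 18.88
ee_pos: [0.4514, 0.0242, 0.1809]
eef_rot: [3.141, -0.0, 1.412]
force: [0.4, 0.9, -4.8]
grip_width: 0.0136
grip_force: 40.0
```

```bash
python3 - <<'E'
from h import *
o=get_obs();print(o['ee_pos'],o['force'],o['eef_rot']);p=camera('wrist')
im=p['image'];a=np.hstack([cv2.resize(im[125:175,x:x+50],(390,390),interpolation=cv2.INTER_NEAREST) for x in (186,399)])
save({'image':a},'h7')
# expected pixel of spigot tips (z=.140) for rack pose in wrist frame
T=np.linalg.inv(cam_T(p,o));K=np.array(p['K'])
for c in [(.4515,.0245),(.450,.0250)]:
  for sx in(-1,1):
    th=np.radians(-9.1);v=R.from_euler('z',th).apply([sx*.075,.055,0]);q=T@np.r_[c[0]+v[0],c[1]+v[1],.140,1]
    s=np.array([q[0]/-q[2],-q[1]/-q[2]]);s*=1+p['k1']*(s@s);print(c,sx,(K[:2,:2]@s+K[:2,2]).round(1))
E
```

```text
[0.45141254 0.02417456 0.18087684] [ 0.41545641  0.93246479 -4.79156161] [ 3.14112237e+00 -4.06896352e-05  1.41199993e+00]
(0.4515, 0.0245) -1 [218.5 148.8]
(0.4515, 0.0245) 1 [421.  148.7]
(0.45, 0.025) -1 [216.4 148.4]
(0.45, 0.025) 1 [419.  148.3]
```

View pics/h7.png

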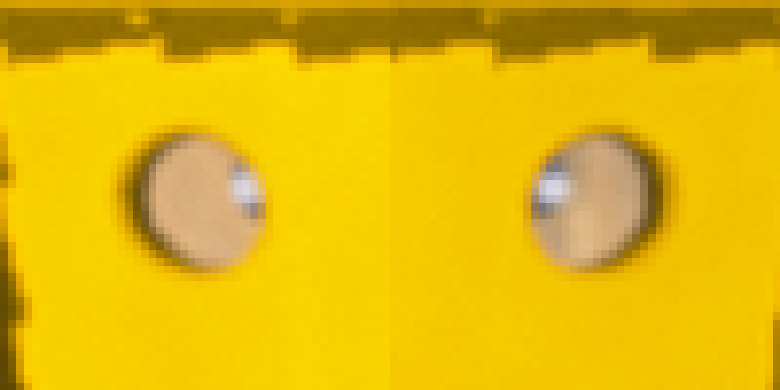

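Through both holes the spigot tips show at about (218,149.5) and (419.5,149), within about 1 px of the aligned prediction (216.4/419, 148.4). Lower gently.

Call:
{"fn": "jog_arm", "kwargs": {"rows": [[[-0.0003,0,0.003],0,0.005],[[0,0,0.003],0,0.005],[[0,0,0.003],0,0.005],[[0,0,0.003],0,0.005],[[0,0,0.002],0,0.005],[[0,0,0],0,0.005],[[0,0,0],0,0.005]]}}

```text
time_s: 19.52
ee_pos: [0.4512, 0.0239, 0.1665]
eef_rot: [-3.141, 0.0, 1.412]
force: [0.6, -0.5, -4.3]
grip_width: 0.0136
grip_force: 40.0
```

Call:
{"fn": "jog_arm", "kwargs": {"rows": [[[0,0,0.003],0,0.005],[[0,0,0.003],0,0.005],[[0,0,0.003],0,0.005],[[0,0,0.003],0,0.005],[[0,0,0.003],0,0.005],[[0,0,0],0,0.005],[[0,0,0],0,0.005]]}}

```text
time_s: 20.1
ee_pos: [0.4512, 0.0239, 0.1515]
eef_rot: [-3.141, 0.0, 1.412]
force: [0.1, 0.3, -2.6]
grip_width: 0.0136
grip_force: 40.0
```

Call:
{"fn": "jog_arm", "kwargs": {"rows": [[[0,0,0.001],0,0.005],[[0,0,0.001],0,0.005],[[0,0,0.001],0,0.005],[[0,0,0.0005],0,0.005],[[0,0,0],0,0.005],[[0,0,0],0,0.005]]}}

```text
time_s: 20.6
ee_pos: [0.4513, 0.0239, 0.1482]
eef_rot: [-3.142, -0.0, 1.412]
force: [-0.1, 0.4, -4.8]
grip_width: 0.0137
grip_force: 40.0
```

Call:
{"fn": "jog_arm", "kwargs": {"rows": [[[0,0,0.0006],0,0.005],[[0,0,0.0006],0,0.005],[[0,0,0],0,0.005],[[0,0,0],0,0.005]]}}

```text
time_s: 20.93
ee_pos: [0.4514, 0.0239, 0.1475]
eef_rot: [3.141, -0.0, 1.412]
force: [-4.1, 0.5, 6.2]
grip_width: 0.0137
grip_force: 40.0
```

Contact at the seated height. Release, rise and check.

Call:
{"fn": "jog_arm", "kwargs": {"rows": [[[0,0,0],0,0.06],[[0,0,0],0,0.06],[[0,0,0],0,0.06],[[0,0,0],0,0.06],[[0,0,0],0,0.06],[[0,0,0],0,0.06],[[0,0,-0.01],0,0.06],[[0,0,-0.02],0,0.06],[[0,0,-0.03],0,0.06],[[0,0,-0.03],0,0.06],[[0,0,-0.03],0,0.06],[[0,0,-0.03],0,0.06]]}}

```text
time_s: 21.93
ee_pos: [0.4509, 0.0239, 0.2993]
eef_rot: [3.141, -0.0, 1.412]
force: [0.8, 0.2, -0.3]
grip_width: 0.0599
grip_force: 0.0
```

Call:
{"fn": "jog_arm", "kwargs": {"rows": [[[0,0,-0.02],0,0.06],[[0,0,0],0,0.06],[[0,0,0],0,0.06],[[0,0,0],0,0.06],[[0,0,0],0,0.06],[[0,0,0],0,0.06]]}}

```text
time_s: 22.43
ee_pos: [0.451, 0.0239, 0.316]
eef_rot: [-3.14, 0.0, 1.412]
force: [0.8, -0.3, 0.0]
grip_width: 0.06
grip_force: 0.0
```

```bash
python3 - <<'E'
from h import *
o=get_obs();p=camera('wrist');save(p,'w8');C=cloud(p,o);m=tray(p,C,'y');P=C[m];P=P[~np.isnan(P[:,0])]
print(rect(P),np.percentile(P[:,2],[5,50,95]))
f=(P[:,2]>.11)&(P[:,2]<.127);A=np.c_[P[:,:2],np.ones(len(P))];print('tilt',np.linalg.lstsq(A[f],P[f,2],rcond=None)[0].round(4))
q=(np.hypot(C[...,0]-.451,C[...,1]-.0245)<.06)&(C[...,2]>.165)&(C[...,2]<.19);B=C[q];print('bar',rect(B),np.median(B[:,2]))
p=camera('scene');save(p,'s8')
E
```

```text
(array([466.7,  17.4]), array([225.8, 157.4]), -9.2) [0.11961684 0.12095865 0.13432816]
tilt [-0.0008 -0.002   0.1213]
bar (array([449.6,  24.4]), array([74.8, 14. ]), 80.66) 0.17425337826076814
```

View pics/w8.png

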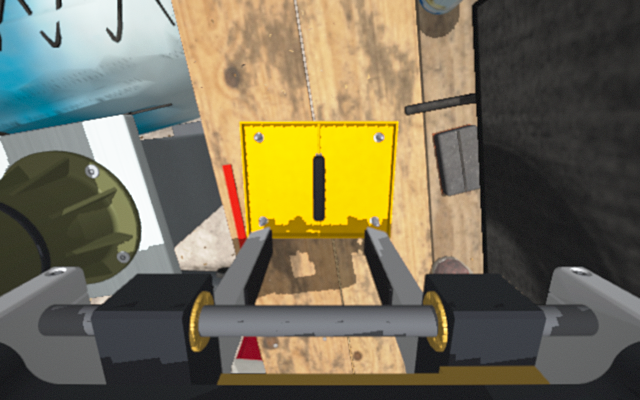

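Yellow is seated: spigots show in all four holes at (258,138), (378,138), (263,222), (376,222). Floor top is at 121 mm, bar top at 174 mm, and it is level and square; the gripper is clear above. Handing in.

```bash
python3 -c "
from station import *
print(hand_in())"
```

```text
the job is handed in; nothing more can be done
None
```

The blue tray is down on the lower collars and the yellow tray on the shoulders above it, both let go and the job handed in at about 22 s. My last wrist-camera measurements showed each tray seated, level and square, but the hand-in returned no verdict.

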